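# Put the lino printing blocks away in their case

## Robot

A 6-joint arm with a two-finger parallel gripper is mounted at the origin on the work surface. World frame = base frame: x ahead of the robot, y to its left, z up, the work surface at z = 0. Lengths are in m, angles in rad, forces in N, time in s.
With the tool pointing down it reaches from about 0.425 to 0.95 m from the base axis. Payload 3.5 kg.
Tool frame: the origin (TCP) lies on the centre line of the jaws, within the pads' length; the fingertips stand 14 mm ahead of it and the grasp point (between the pads) lies 5 mm behind it (ctrl.finger_overhang is the distance from the TCP to the fingertips, in m); z points along the fingers, y is the line along which they close (so a half turn about z gives the same grasp; the last joint's range is limited). The gripper opens to 85 mm and grips with 20 to 120 N. Pads are 22 mm wide; open, the fingers measure 114 mm over their backs; the gripper's body (76 mm by 85 mm) begins 54 mm behind the grasp point. The pads swing forward as they close: fully open they stand 13 mm farther back than shut.
Start: joints at [-1.408, 0.286, 1.577, -0, 1.279, -0.15], TCP at [0.208, -0.642, 0.222] pointing down, gripper open.
Joint ranges: [-2.77, 2.77], [-0.9, 2.22], [0.21, 2.48], [-1.53, 4.67], [0.24, 2.81], [-2.84, 2.84]. Speed limits (rad/s): [2.79, 2.79, 3.14, 3.14, 3.14, 3.14].

## Interface

Orientations are given as a unit quaternion [x, y, z, w].
In Python, from plant import ctrl gives the robot as it stands.
- The arm moves only by the tool send_rows, never from a script. Its argument "moves" is text: rows parted by semicolons, each of 7 numbers parted by spaces: the turn, a rotation vector about the tool's x, y, z in units of 360 degrees (1.0 is 360 degrees), then the shift along the tool's x, y, z in units of 20 cm (1.0 is 20 cm), then the gripper's target within -1 to 1 (fully open at 1, half-way at 0, shut at -1). A call has 1 to 12 rows; each row is the pose to reach, as a shift and turn from the pose commanded when the call began, along the tool's axes at that moment, turning the shorter way round; what a row does not reach only later rows make up. A row lasts 1/8 s, in which the tool goes at most 62.5 mm and 10.7 degrees, less where a joint would pass 70% of its speed; a pose out of reach is approached as far as the arm can. A call with a number of a shift or a turn outside -1 to 1 is refused whole. A call with a gripper value outside its range is refused whole. The fingers move at their own pace and stop on an object; "newtons" is the grip in N (left out, the last holds). Time passes only in rows, so rows that repeat a pose let the fingers close. It gives the time, the measured TCP pose, the force, the opening and the grip force at its end, in the units of the state.
- ctrl.get_state(): the state, without advancing time (a new reading comes with each control period).
- ctrl.read_camera(name): name is "scene" or "top"; returns a dict with "image" (480x640x3 uint8, red, green, blue), "fovy" (degrees; the focal length in pixels is half the picture's height over the tangent of half this angle, whatever the lens; pixels are square), "cx", "cy" (the principal point, pixels), "distortion" ([k1, k2, p1, p2, k3] as OpenCV has them; the pictures are not rectified), "extrinsics" (4x4, takes a point from camera to world coordinates). Camera axes: x right, y up, looking along -z (the intrinsics and any distortion apply to the point x, -y, -z); pixel columns grow to the right and rows downward; lengths in m; the calibration is good to about 2 mm. A picture is of the moment at which its call begins. There is no depth.
- ctrl.sign_off(): hands the job in; it is judged then, once.
The state is a dict: "time": time; "qpos": joint angles; "dq": joint speeds; "joint_efforts": joint torques, N m; "eef_pos": TCP position; "tcp_rot": TCP orientation; "contact_force": force on the tool from outside, world axes, zero at the start; "wrist_torque": the same for the moment, N m; "opening": opening from 0.0 (shut) to 1.0 (fully open); "finger_force": force on a finger pad.
Only numpy, scipy, OpenCV 4.12 (cv2) and the standard library are available. Lean on these libraries where they do the work, as an engineer would, in place of code of your own. Each camera call takes 0.05 s, during which the arm holds its last target. There are 200 camera calls.

## Task

Put the four lino printing blocks away in their wooden case: pick up the whole pile in one go and tip it in, its lower end going down first to the case floor beside the plain end wall (the one away from the hinges) while the other end is still up, then let that end down so that all four blocks lie flat on the bottom, still in their order. When the pile is home, shut the lid fully, and leave everything else on the table where it is.

Things in the scene. Friction and masses are not known exactly. Their poses are not given: they have to be found in the camera images.
- pile (a point): centre of the whole pile of four printing blocks, which starts flat on the table, roughly squared up (up to 2 mm and 0.03 rad out of true). Each block is a flat plate 110 x 60 x 6 mm (plywood faced with grey lino, 30 to 65 g); the pile is 110 x 60 mm and 24 mm high. x along the 110 mm length, y along the 60 mm width, z up. This point is fixed to the second block from below, at its top face
- b1 (a point): centre of the bottom block (half-way up its 6 mm); axes as the pile
- b2 (a point): centre of the second block
- b3 (a point): centre of the third block
- b4 (a point): centre of the top block, which has stars carved in its lino
- end_a (a point): middle of the lower edge of the bottom block at its -x short end
- end_b (a point): middle of the lower edge of the bottom block at its +x short end
- case: open brown wooden case fixed to the table, outside 129 (x) x 78 (y) x 33 mm high; inside 115 x 64 x 27 mm deep, walls 7 mm, floor 6 mm thick. Origin at the centre of its underside, x along its length towards the hinged end, z up. Each long wall has a finger opening 66 mm wide at its middle, through the wall and down to the inner floor. The plain short end wall, away from the hinges, is at -x
- lid (a joint): angle of the case's lid in rad: 0 shut, about 1.6 to 1.8 at the start (standing open, leaning a little away from the case), stop at 1.9. The lid is a board 129 x 78 x 8 mm, hinged on the top edge of the +x short end (0.0645 m from the case's origin along x, 33 mm up, hinge line along the case's y); stiff hinges hold it at any angle, about 1 N at its free edge moves it. Shut, its top is 41.5 mm above the table
- punch: lever paper punch, white base 60 x 42 x 18 mm with an orange push dome, 45 mm high; stands between the pile and the case; leave it alone
- tape: roll of tape lying flat, 86 mm across, 22 mm high; leave it alone
- dish: white square ceramic dish, 92 x 92 x 40 mm; leave it alone
- jar1: open glass jar, 62 mm across, 70 mm high; leave it alone
- jar2: a second such glass jar; leave it alone
- marker1: marker pen lying down, 135 mm long, 15 mm thick; origin at the middle of its underside; leave it alone
- marker2: a second such marker pen; leave it alone
- brush: paint brush lying down, 170 mm long; leave it alone
There are look-alikes about, which are no part of the job. Leave any green or purple look-alike of the part that bears b4 alone.

How it is judged:
On the way, in this order (a step that is already met when the one before it is completed fails the run):
1. the four blocks are lifted clear of the table together as one pile (height (world z) of each of b1, b4 above 0.045 m and distance between b1 and b4 below 0.028 m), for 0.2 s.
2. one short end of the pile is down inside the case next to the plain end wall, its lower edge within 10 mm of the case floor, while its other end is still up, at least 15 mm above the floor (((x of end_a in the frame of case between -0.06 and -0.035 m and z of end_a in the frame of case below 0.016 m and y of end_a in the frame of case between -0.006 and 0.006 m and z of end_b in the frame of case above 0.021 m and x of end_b in the frame of case below 0.065 m) or (x of end_b in the frame of case between -0.06 and -0.035 m and z of end_b in the frame of case below 0.016 m and y of end_b in the frame of case between -0.006 and 0.006 m and z of end_a in the frame of case above 0.021 m and x of end_a in the frame of case below 0.065 m))), for 0.1 s.
3. all four blocks lie flat in the case while the lid is still open (over 0.5 rad) (x of b1 in the frame of case between -0.005 and 0.005 m and y of b1 in the frame of case between -0.005 and 0.005 m and z of b1 in the frame of case between 0.006 and 0.012 m and angle between each of b1, b2, b3, b4's own z axis and vertical below 0.05 rad and x of b2 in the frame of case between -0.005 and 0.005 m and y of b2 in the frame of case between -0.005 and 0.005 m and z of b2 in the frame of case between 0.012 and 0.018 m and x of b3 in the frame of case between -0.005 and 0.005 m and y of b3 in the frame of case between -0.005 and 0.005 m and z of b3 in the frame of case between 0.018 and 0.024 m and x of b4 in the frame of case between -0.005 and 0.005 m and y of b4 in the frame of case between -0.005 and 0.005 m and z of b4 in the frame of case between 0.024 and 0.03 m and value of joint lid above 0.5 rad), for 0.2 s.
At the end, for the whole second after the job is handed in: the four blocks lie flat in the case in their first order (each centre within 5 mm of the case's middle lengthwise and across, within 3 mm of its height in the settled pile, tilted less than 0.05 rad), and the lid is shut (under 0.06 rad) (x of b1 in the frame of case between -0.005 and 0.005 m and y of b1 in the frame of case between -0.005 and 0.005 m and z of b1 in the frame of case between 0.006 and 0.012 m and angle between each of b1, b2, b3, b4's own z axis and vertical below 0.05 rad and x of b2 in the frame of case between -0.005 and 0.005 m and y of b2 in the frame of case between -0.005 and 0.005 m and z of b2 in the frame of case between 0.012 and 0.018 m and x of b3 in the frame of case between -0.005 and 0.005 m and y of b3 in the frame of case between -0.005 and 0.005 m and z of b3 in the frame of case between 0.018 and 0.024 m and x of b4 in the frame of case between -0.005 and 0.005 m and y of b4 in the frame of case between -0.005 and 0.005 m and z of b4 in the frame of case between 0.024 and 0.03 m and value of joint lid below 0.06 rad); the robot touches nothing.
It fails at once if another thing on the table (punch, tape, dish, jars, markers, brush) is shifted by more than 30 mm (distance of any of punch, tape, dish, jar1, jar2, marker1, marker2, brush from where it was at the start of the episode above 0.03 m).
It also fails if it takes over 64 s, if anything falls off the work surface, if the arm or the gripper's body presses on something with over 40 N, if the wrist force passes 120 N, or if a joint passes its speed limit or range.

## Working session

There is one attempt and no reset: what is moved stays moved. The work goes in short steps, Python scripts to look and compute and a tool call to move; the robot and the scene stay as the last step left them, time stands still between calls to the robot, and variables do not carry over. Pictures are saved under pics/ and viewed, at most 10 in all, crops included, and the job is handed in when it is done.

Besides the shell and the picture viewer there is one more tool, called after "Call:" by a JSON object that holds its "api" and its "payload", one argument or row to a line. send_rows: Moves the arm, as the interface text tells. Its arguments: {"type":"object","properties":{"moves":{"type":"string"},"newtons":{"type":"number"}},"required":["moves"]}

```bash
ls; mkdir -p pics; cat > h.py <<'E'
import numpy as np, cv2
from plant import ctrl
def cam(n,save=None):
    c=ctrl.read_camera(n)
    if save: cv2.imwrite('pics/'+save,c['image'][:,:,::-1])
    return c
def K(c):
    f=240/np.tan(np.radians(c['fovy'])/2)
    return np.array([[f,0,c['cx']],[0,f,c['cy']],[0,0,1]]),np.array(c['distortion'],float)
def ray(c,px,z):
    k,d=K(c);E=np.array(c['extrinsics'])
    u=cv2.undistortPoints(np.array(px,float).reshape(-1,1,2),k,d).reshape(-1,2)
    v=np.c_[u[:,0],-u[:,1],-np.ones(len(u))]@E[:3,:3].T
    o=E[:3,3]
    return o+v*((z-o[2])/v[:,2])[:,None]
def proj(c,P):
    k,d=K(c);E=np.array(c['extrinsics'])
    p=(np.array(P,float).reshape(-1,3)-E[:3,3])@E[:3,:3]
    return cv2.projectPoints(p*[1,-1,-1],np.zeros(3),np.zeros(3),k,d)[0].reshape(-1,2)
E
python3 - <<'E'
from h import *
np.set_printoptions(precision=3,suppress=True)
for n in('scene','top'):
    c=cam(n,n+'0.png');print(c['fovy'],c['distortion'],c['extrinsics'])
print(ctrl.get_state())
E
```

```text
pics
49.41712868252613 [0.019 0.    0.    0.    0.   ] [[-0.764 -0.36   0.535  1.054]
 [ 0.645 -0.419  0.639  0.634]
 [-0.006  0.834  0.552  0.596]
 [ 0.     0.     0.     1.   ]]
47.45367955749628 [0.018 0.    0.    0.    0.   ] [[ 0.011  0.985 -0.173  0.312]
 [-1.     0.013  0.009  0.005]
 [ 0.011  0.173  0.985  1.311]
 [ 0.     0.     0.     1.   ]]
{'time': 0.1, 'qpos': array([-1.408,  0.287,  1.578,  0.   ,  1.279, -0.15 ]), 'dq': array([ 0.001, -0.   , -0.004, -0.001,  0.   , -0.002]), 'joint_efforts': array([  0.001, -40.73 , -29.37 ,  -0.   ,   0.003,  -0.   ]), 'eef_pos': array([ 0.208, -0.642,  0.221]), 'tcp_rot': array([ 0.988,  0.156,  0.   , -0.001]), 'contact_force': array([0.09 , 0.129, 0.007]), 'wrist_torque': array([0.001, 0.02 , 0.012]), 'finger_force': 0.0, 'opening': 0.9967618572813574}
```

View pics/top0.png

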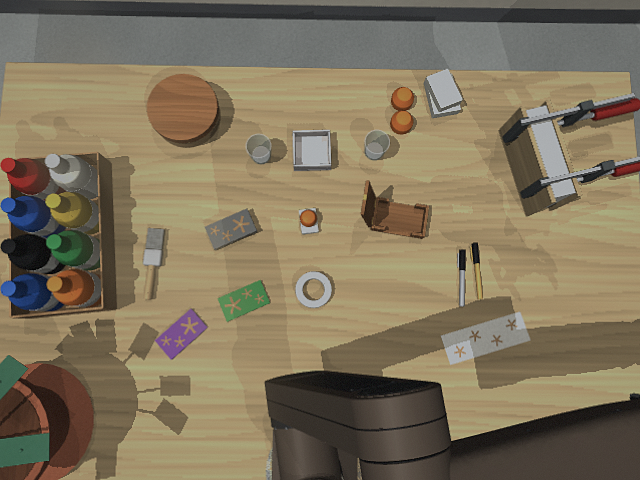

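View pics/scene0.png

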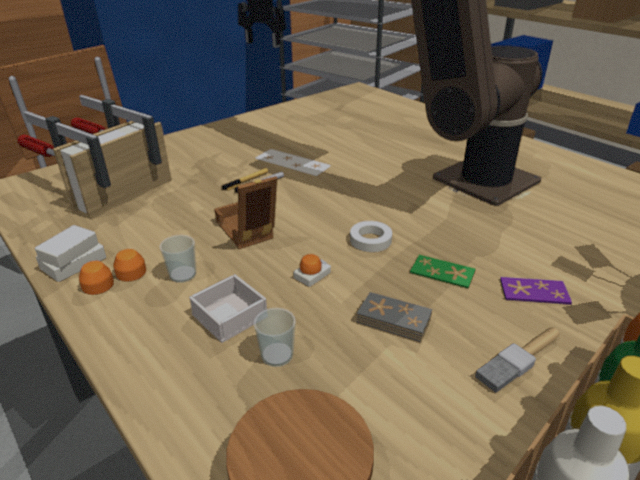

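```bash
python3 - <<'E'
from h import *
np.set_printoptions(precision=4,suppress=True)
c=cam('top');print('overhang',ctrl.finger_overhang)
im=c['image']
for u,v in [(232,229),(400,217),(308,219),(313,289),(367,207),(418,236)]: print((u,v),ray(c,[(u,v)],0.02)[0],im[v,u])
a=cv2.resize(im[195:260,190:280],None,fx=6,fy=6,interpolation=cv2.INTER_CUBIC)
b=cv2.resize(im[170:250,350:440],None,fx=6,fy=6,interpolation=cv2.INTER_CUBIC)
s=np.zeros((600,800,3),np.uint8);
a=a[:300,:400] if 0 else cv2.resize(a,(400,289));b=cv2.resize(b,(400,356))
s[:289,:400]=a;s[:356,400:]=b
d=cam('scene')['image'];s[360:600,:400]=cv2.resize(d[280:350,340:457],(400,240));s[360:600,400:]=cv2.resize(d[160:260,200:367],(400,240))
cv2.imwrite('pics/crop1.png',s[:,:,::-1])
E
```

```text
overhang 0.014
(232, 229) [0.5476 0.2045 0.02  ] [108 106  99]
(400, 217) [ 0.5824 -0.1995  0.02  ] [123  87  60]
(308, 219) [0.5745 0.0227 0.02  ] [169 112  58]
(313, 289) [0.4063 0.0084 0.02  ] [169 145 109]
(367, 207) [ 0.6061 -0.1198  0.02  ] [51 37 27]
(418, 236) [ 0.5363 -0.2421  0.02  ] [58 44 32]
```

View pics/crop1.png

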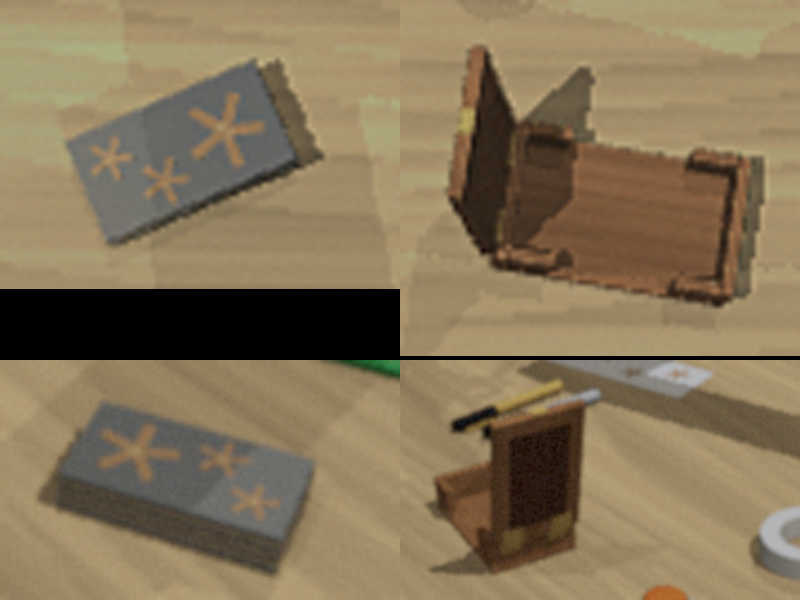

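```bash
python3 - <<'E'
from h import *
np.set_printoptions(precision=4,suppress=True)
c=cam('top');im=c['image']
hsv=cv2.cvtColor(im,cv2.COLOR_RGB2HSV)
m=np.zeros(im.shape[:2],np.uint8);m[200:258,198:268]=((hsv[...,1]<45)&(hsv[...,2]>60))[200:258,198:268]*255
m=cv2.morphologyEx(m,cv2.MORPH_CLOSE,np.ones((7,7)))
cs,_=cv2.findContours(m,cv2.RETR_EXTERNAL,cv2.CHAIN_APPROX_NONE);k=max(cs,key=cv2.contourArea)
w=ray(c,k.reshape(-1,2),0.024)[:,:2]
r=cv2.minAreaRect((w*1000).astype(np.float32));print('pile mask rect',r)
def crop(pts,x0,y0,sx,sy): return [(x0+(x+.5)/sx-.5,y0+(y+.5)/sy-.5) for x,y in pts]
P=ray(c,crop([(67,140),(253,62),(297,160),(112,240)],190,195,4.444,4.446),0.024)
print(P,P.mean(0),[np.linalg.norm(P[i]-P[i-1]) for i in range(4)])
Q=ray(c,crop([(352,158),(322,303),(92,265),(122,125)],350,170,4.444,4.45),0.033)
print(Q,[np.linalg.norm(Q[i]-Q[i-1]) for i in range(4)])
s=cam('scene')
# predicted reprojection of tested case in scene
Ps=ray(s,crop([(100,402),(315,460),(278,562-20),(62,470)],340,280,400/117,240/70),0.024);print('scene',Ps,Ps.mean(0))
E
```

```text
pile mask rect ((547.4076538085938, 207.2564697265625), (62.53885269165039, 110.21553039550781), 24.858545303344727)
[[0.5531 0.2693 0.024 ]
 [0.5974 0.1709 0.024 ]
 [0.5438 0.1455 0.024 ]
 [0.4991 0.2428 0.024 ]] [0.5484 0.2071 0.024 ] [np.float64(0.060185966755524), np.float64(0.10789060059143121), np.float64(0.05935740507104013), np.float64(0.10708991740819401)]
[[ 0.6097 -0.2672  0.033 ]
 [ 0.5301 -0.2493  0.033 ]
 [ 0.5491 -0.1263  0.033 ]
 [ 0.6263 -0.1429  0.033 ]] [np.float64(0.12537530983318418), np.float64(0.08158851730183657), np.float64(0.1244475913727332), np.float64(0.07896556896946551)]
scene [[0.705  0.3098 0.024 ]
 [0.6614 0.3829 0.024 ]
 [0.6997 0.3976 0.024 ]
 [0.7385 0.3234 0.024 ]] [0.7012 0.3534 0.024 ]
```

```bash
python3 - <<'E'
from h import *
np.set_printoptions(precision=4,suppress=True)
c=cam('top');s=cam('scene')
# guess model overlay: case outer rim + floor outline
def box(cx,cy,a,L,W,z):
    R=np.array([[np.cos(a),-np.sin(a)],[np.sin(a),np.cos(a)]])
    return np.c_[(np.array([[-L,-W],[L,-W],[L,W],[-L,W]])/2)@R.T+[cx,cy],[z]*4]
def draw(c,roi,f,boxes):
    x0,y0,x1,y1=roi
    o=cv2.resize(c['image'][y0:y1,x0:x1],None,fx=f,fy=f,interpolation=cv2.INTER_CUBIC).copy()
    for b,col in boxes:
        p=((proj(c,b)-[x0,y0]+.5)*f-.5).round().astype(int)
        cv2.polylines(o,[p],True,col,1)
    return o
ca=(0.579,-0.197,np.radians(80));pi=(0.548,0.207,np.radians(-65.5))
B=[(box(*ca,.129,.078,.033),(0,255,0)),(box(*ca,.115,.064,.006),(0,255,255)),(box(*pi,.110,.060,.024),(255,0,0)),(box(*pi,.110,.060,.0),(255,255,0))]
o=np.zeros((600,800,3),np.uint8)
for (cc,roi,f,x,y) in [(c,(350,170,440,250),4,0,0),(s,(205,170,285,250),4,0,320),(c,(198,200,268,260),5,370,0),(s,(350,285,440,345),4.5,370,310)]:
    i=draw(cc,roi,f,B);h,w=i.shape[:2];h=min(h,600-y);o[y:y+h,x:x+w]=i[:h]
cv2.imwrite('pics/crop2.png',o[:,:,::-1])
E
```

```text
(no output)
```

View pics/crop2.png

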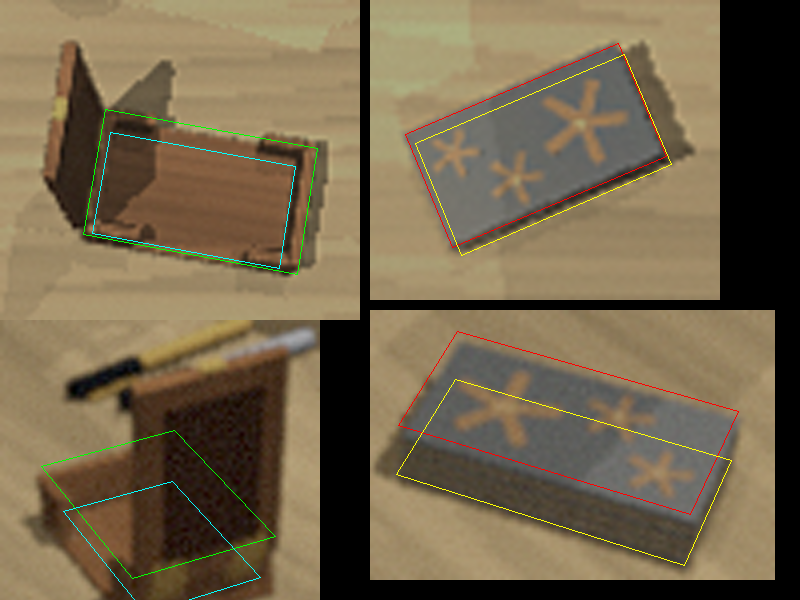

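```bash
cat >> h.py <<'E'
from scipy.spatial.transform import Rotation as R
def tool(yaw,tilt=0):
    a=np.radians(yaw); x=np.array([np.cos(a),np.sin(a),0]); z=np.array([0,0,-1.]); y=np.cross(z,x)
    return R.from_matrix(np.c_[x,y,z])*R.from_euler('y',tilt,degrees=True)
def goto(x,y,z,yaw,tilt=0):
    s=ctrl.get_state();r0=R.from_quat(s['tcp_rot']);
    d=r0.inv().apply(np.array([x,y,z])-s['eef_pos'])/.2
    t=(r0.inv()*tool(yaw,tilt)).as_rotvec()/(2*np.pi)
    n=max(1,np.abs(d).max())
    print('rows at',np.round(s['eef_pos'],4),'total',np.round(np.r_[t,d],4),'parts',n)
E
python3 -c "
from h import *
goto(.63,.09,.12,114.5)"
```

```text
rows at [ 0.2077 -0.6421  0.2217] total [-0.     -0.     -0.2683  3.1355 -2.8332  0.5092] parts 3.1354664454852523
```

Call:
{"api": "send_rows", "payload": {
  "moves": "0 0 0 1 -0.9 0 1;0 0 0 1 -0.9 0 1;0 0 0 1 -0.9 0 1;0 0 0 1 -0.9 0 1;0 0 0 1 -0.9 0 1",
  "newtons": 40
}}

```text
time: 1.02
eef_pos: [0.3439, -0.4067, 0.222]
tcp_rot: [0.988, 0.157, 0.0, 0.0]
contact_force: [0.8, -0.8, -0.2]
opening: 0.998
finger_force: 0.0
```

Call:
{"api": "send_rows", "payload": {
  "moves": "0 0 0 1 -0.9 0 1;0 0 0 1 -0.9 0 1;0 0 0 1 -0.9 0 1;0 0 0 1 -0.9 0 1;0 0 0 1 -0.9 0 1"
}}

```text
time: 1.65
eef_pos: [0.4789, -0.1746, 0.2222]
tcp_rot: [0.988, 0.157, 0.0, 0.0]
contact_force: [0.1, -0.6, 0.0]
opening: 0.996
finger_force: 0.0
```

Call:
{"api": "send_rows", "payload": {
  "moves": "0 0 -0.26 1 -0.9 0 0.45;0 0 -0.26 1 -0.9 0 0.45;0 0 -0.26 1 -0.9 0 0.45;0 0 -0.26 1 -0.9 0 0.45;0 0 -0.26 1 -0.9 0 0.45;0 0 -0.26 1 -0.9 0 0.45;0 0 -0.26 1 -0.9 0 0.45;0 0 -0.26 1 -0.9 0 0.45;0 0 -0.26 1 -0.9 0 0.45;0 0 -0.26 1 -0.9 0 0.45"
}}

```text
time: 2.9
eef_pos: [0.6129, 0.0555, 0.2218]
tcp_rot: [0.564, 0.826, -0.0, 0.0]
contact_force: [-0.7, -0.1, -0.1]
opening: 0.727
finger_force: 0.0
```

```bash
python3 -c "
from h import *
goto(.63,.09,.03,114.5);print(ctrl.get_state()['opening'],ctrl.get_state()['contact_force'])"
```

```text
rows at [0.6129 0.0555 0.2218] total [ 0.000e+00  1.000e-04 -8.600e-03  1.301e-01  1.423e-01  9.589e-01] parts 1
0.727002318049002 [-0.65713872 -0.14134551 -0.12730582]
```

Call:
{"api": "send_rows", "payload": {
  "moves": "0 0 -0.0086 0.13 0.14 0.95 0.45;0 0 -0.0086 0.13 0.14 0.95 0.45;0 0 -0.0086 0.13 0.14 0.95 0.45;0 0 -0.0086 0.13 0.14 0.95 0.45;0 0 -0.0086 0.13 0.14 0.95 0.45;0 0 -0.0086 0.13 0.14 1 0.45"
}}

```text
time: 3.65
eef_pos: [0.6327, 0.0902, 0.0264]
tcp_rot: [0.54, 0.841, 0.002, 0.004]
contact_force: [0.6, -0.2, 0.2]
opening: 0.728
finger_force: 0.0
```

```bash
python3 - <<'E'
from h import *
s=cam('scene');st=ctrl.get_state();e=st['eef_pos'];print(e,st['contact_force'])
p=proj(s,[e,e-[0,0,.014],[e[0],e[1],0]]);print(p)
x,y=p[0].astype(int);o=cv2.resize(s['image'][y-50:y+40,x-60:x+60],None,fx=6,fy=6,interpolation=cv2.INTER_CUBIC)
for q in p: cv2.circle(o,tuple(((q-[x-60,y-50])*6).astype(int)),3,(255,0,0),-1)
cv2.imwrite('pics/tip.png',o[:,:,::-1])
E
```

```text
[0.63091838 0.09015926 0.02401075] [-1.09512591  1.02038887  0.01439901]
[[309.918131   294.99253267]
 [310.08894764 301.28874388]
 [310.20926134 305.72541842]]
```

View pics/tip.png

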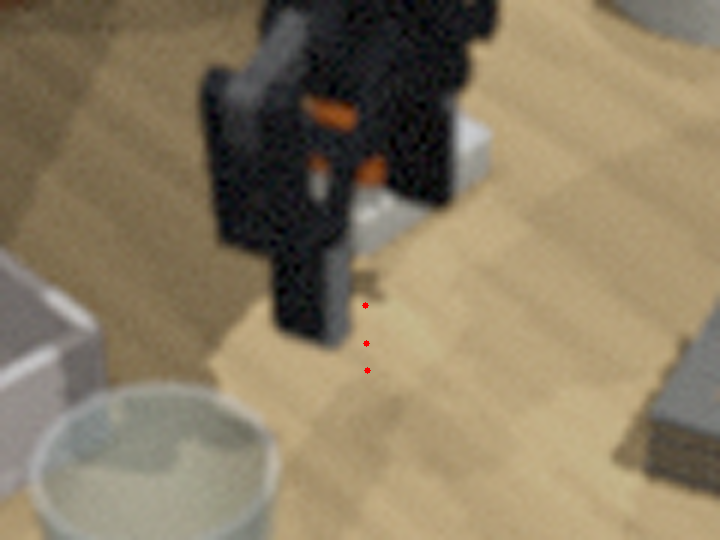

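Call:
{"api": "send_rows", "payload": {
  "moves": "0 0 0 0 0 0.04 0.45;0 0 0 0 0 0.04 0.45"
}}

```text
time: 3.95
eef_pos: [0.6287, 0.0905, 0.0137]
tcp_rot: [0.54, 0.842, -0.0, -0.0]
contact_force: [0.7, -0.0, -0.3]
opening: 0.727
finger_force: 0.0
```

Call:
{"api": "send_rows", "payload": {
  "moves": "0 0 0 0 0 0.015 0.45;0 0 0 0 0 0.015 0.45"
}}

```text
time: 4.2
eef_pos: [0.6288, 0.0907, 0.0107]
tcp_rot: [0.54, 0.842, -0.0, -0.0]
contact_force: [0.6, 0.0, -0.9]
opening: 0.722
finger_force: 0.0
```

Call:
{"api": "send_rows", "payload": {
  "moves": "0 0 0 0 0 0.015 0.45;0 0 0 0 0 0.015 0.45"
}}

```text
time: 4.45
eef_pos: [0.6287, 0.0907, 0.0075]
tcp_rot: [0.54, 0.842, -0.0, -0.0]
contact_force: [0.4, 0.1, 0.2]
opening: 0.726
finger_force: 0.0
```

Call:
{"api": "send_rows", "payload": {
  "moves": "0 0 0 0 0 0.01 0.45;0 0 0 0 0 0.01 0.45"
}}

```text
time: 4.7
eef_pos: [0.6288, 0.0907, 0.0056]
tcp_rot: [0.54, 0.842, -0.0, -0.0]
contact_force: [0.0, 0.6, 0.6]
opening: 0.729
finger_force: 0.0
```

Call:
{"api": "send_rows", "payload": {
  "moves": "0 0 0 0 0 0.01 0.45;0 0 0 0 0 0.01 0.45"
}}

```text
time: 4.95
eef_pos: [0.6288, 0.0907, 0.0036]
tcp_rot: [0.54, 0.842, -0.0, -0.0]
contact_force: [-0.1, -0.5, 0.2]
opening: 0.724
finger_force: 0.0
```

Call:
{"api": "send_rows", "payload": {
  "moves": "0 0 0 0 0 0.01 0.45;0 0 0 0 0 0.01 0.45"
}}

```text
time: 5.2
eef_pos: [0.6288, 0.0907, 0.0016]
tcp_rot: [0.54, 0.842, -0.0, -0.0]
contact_force: [-0.2, -1.0, -0.0]
opening: 0.721
finger_force: 0.0
```

Call:
{"api": "send_rows", "payload": {
  "moves": "0 0 0 0 0 0.01 0.45;0 0 0 0 0 0.01 0.45"
}}

```text
time: 5.45
eef_pos: [0.6288, 0.0907, -0.0004]
tcp_rot: [0.54, 0.842, -0.0, -0.0]
contact_force: [0.3, 0.1, -0.1]
opening: 0.726
finger_force: 0.0
```

```bash
python3 - <<'E'
from h import *
s=cam('scene');st=ctrl.get_state();e=st['eef_pos'];print(e,st['contact_force'],st['joint_efforts'])
x,y=310,290;o=cv2.resize(s['image'][y-50:y+40,x-60:x+60],None,fx=6,fy=6,interpolation=cv2.INTER_CUBIC)
cv2.imwrite('pics/tip2.png',o[:,:,::-1])
E
```

```text
[ 6.28866136e-01  9.06700169e-02 -2.97031554e-04] [-1.03201952e-03  1.71540759e-01 -1.06657697e+00] [-2.45438103e-03 -4.10053539e+01 -2.32013226e+01 -2.75889961e-04
  9.24208289e-04 -8.52963780e-06]
```

View pics/tip2.png

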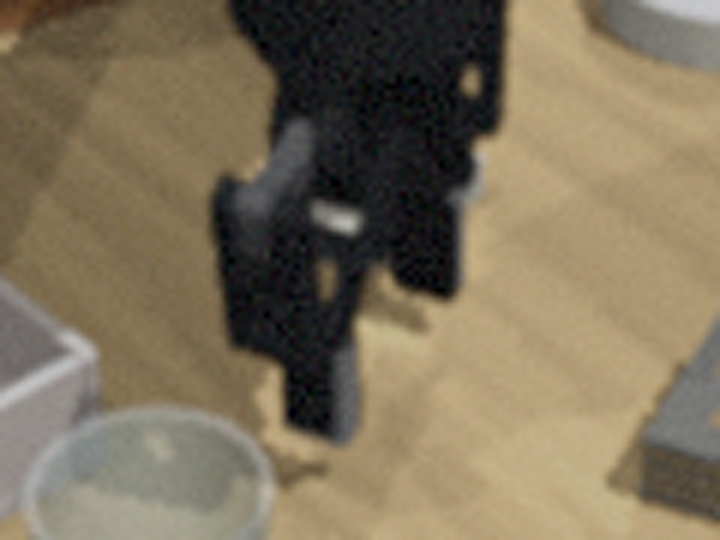

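Call:
{"api": "send_rows", "payload": {
  "moves": "0 0 0 0 0 0.01 0.45;0 0 0 0 0 0.01 0.45"
}}

```text
time: 5.75
eef_pos: [0.6288, 0.0907, -0.0024]
tcp_rot: [0.54, 0.842, -0.0, -0.0]
contact_force: [0.2, 0.0, 0.7]
opening: 0.727
finger_force: 0.0
```

Call:
{"api": "send_rows", "payload": {
  "moves": "0 0 0 0 0 0.01 0.45;0 0 0 0 0 0.01 0.45"
}}

```text
time: 6.0
eef_pos: [0.6288, 0.0907, -0.0044]
tcp_rot: [0.54, 0.842, -0.0, -0.0]
contact_force: [0.1, -0.1, -1.0]
opening: 0.724
finger_force: 0.0
```

Call:
{"api": "send_rows", "payload": {
  "moves": "0 0 0 0 0 0.01 0.45;0 0 0 0 0 0.01 0.45"
}}

```text
time: 6.25
eef_pos: [0.6288, 0.0907, -0.0064]
tcp_rot: [0.54, 0.842, -0.0, -0.0]
contact_force: [-0.5, -0.3, -0.5]
opening: 0.727
finger_force: 0.0
```

Call:
{"api": "send_rows", "payload": {
  "moves": "0 0 0 0 0 0.01 0.45;0 0 0 0 0 0.01 0.45"
}}

```text
time: 6.5
eef_pos: [0.6288, 0.0907, -0.0084]
tcp_rot: [0.54, 0.842, -0.0, -0.0]
contact_force: [1.4, -0.3, -0.2]
opening: 0.729
finger_force: 0.0
```

Call:
{"api": "send_rows", "payload": {
  "moves": "0 0 0 0 0 0.0075 0.45;0 0 0 0 0 0.0075 0.45"
}}

```text
time: 6.75
eef_pos: [0.6288, 0.0907, -0.0098]
tcp_rot: [0.54, 0.842, -0.0, -0.0]
contact_force: [-0.2, -0.4, 0.8]
opening: 0.718
finger_force: 0.0
```

Call:
{"api": "send_rows", "payload": {
  "moves": "0 0 0 0 0 0.0075 0.45;0 0 0 0 0 0.0075 0.45"
}}

```text
time: 7.0
eef_pos: [0.6288, 0.0907, -0.0113]
tcp_rot: [0.54, 0.842, -0.0, -0.0]
contact_force: [-0.2, 0.1, 0.1]
opening: 0.725
finger_force: 0.0
```

Call:
{"api": "send_rows", "payload": {
  "moves": "0 0 0 0 0 0.0075 0.45;0 0 0 0 0 0.0075 0.45"
}}

```text
time: 7.25
eef_pos: [0.6288, 0.0907, -0.0128]
tcp_rot: [0.54, 0.842, -0.0, -0.0]
contact_force: [0.9, -0.2, 1.0]
opening: 0.725
finger_force: 0.0
```

```bash
python3 - <<'E'
from h import *
s=cam('scene')['image'][240:330,250:370];st=ctrl.get_state();print(st['contact_force'],st['eef_pos'],st['qpos'])
o=cv2.imread('pics/tip2.png');o=cv2.resize(o,(120,90),interpolation=cv2.INTER_AREA)
for im in (o,s):
    m=(im.max(2)<45)
    n,l,stt,_=cv2.connectedComponentsWithStats(m.astype(np.uint8))
    i=1+np.argmax(stt[1:,4]);mm=l==i
    for c0,c1 in((40,64),(64,80)): print([ (c,np.where(mm[:,c])[0].max()) for c in range(c0,c1,3) if mm[:,c].any()])
cv2.imwrite('pics/cmp.png',cv2.resize(np.hstack([o,s[:,:,::-1]]),None,fx=3.3,fy=3.3,interpolation=cv2.INTER_CUBIC))
E
```

```text
[ 0.20276864 -1.03143503  0.47595338] [ 0.62890453  0.09065269 -0.01275651] [-1.63133090e-02  4.81041990e-01  1.79544853e+00 -1.56673459e-06
  8.65256755e-01 -4.45963882e-01]
[(40, np.int64(57)), (43, np.int64(58)), (46, np.int64(59)), (49, np.int64(70)), (52, np.int64(71)), (55, np.int64(65)), (58, np.int64(52)), (61, np.int64(42))]
[(64, np.int64(42)), (67, np.int64(46)), (70, np.int64(47)), (73, np.int64(48)), (76, np.int64(30)), (79, np.int64(21))]
[(40, np.int64(63)), (43, np.int64(63)), (46, np.int64(64)), (49, np.int64(76)), (52, np.int64(77)), (55, np.int64(77)), (58, np.int64(58)), (61, np.int64(49))]
[(64, np.int64(48)), (67, np.int64(52)), (70, np.int64(53)), (73, np.int64(54)), (76, np.int64(36)), (79, np.int64(27))]
```

View pics/cmp.png

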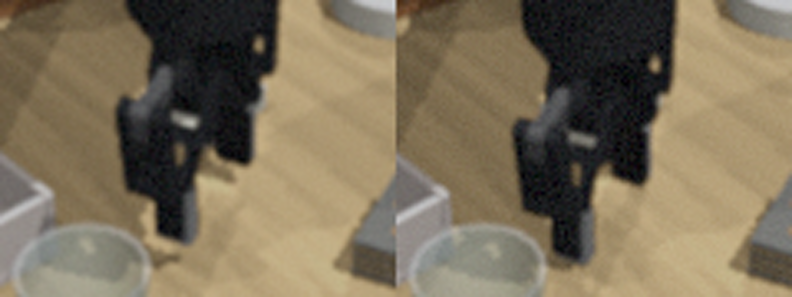

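Call:
{"api": "send_rows", "payload": {
  "moves": "0 0 0 0 0 0.0075 0.45;0 0 0 0 0 0.0075 0.45"
}}

```text
time: 7.55
eef_pos: [0.6288, 0.0907, -0.0143]
tcp_rot: [0.54, 0.842, -0.0, -0.0]
contact_force: [0.1, 0.3, -0.2]
opening: 0.725
finger_force: 0.0
```

Call:
{"api": "send_rows", "payload": {
  "moves": "0 0 0 0 0 0.0075 0.45;0 0 0 0 0 0.0075 0.45"
}}

```text
time: 7.8
eef_pos: [0.6292, 0.0907, -0.0149]
tcp_rot: [0.54, 0.842, 0.0, 0.0]
contact_force: [-1.9, -0.3, 4.0]
opening: 0.724
finger_force: 2.2
```

```bash
python3 - <<'E'
from h import *
s=cam('scene');print(ray(s,[(312,307.5),(303.6,318.8),(320.3,295.8)],0))
goto(.548,.207,.03,114.5)
E
```

```text
[[0.63148163 0.09577339 0.        ]
 [0.66020186 0.1088007  0.        ]
 [0.60058235 0.08105422 0.        ]]
rows at [ 0.6292  0.0907 -0.015 ] total [ 0.000e+00  0.000e+00  3.000e-04  6.978e-01 -1.266e-01 -2.249e-01] parts 1
```

Call:
{"api": "send_rows", "payload": {
  "moves": "0 0 0 0 0 -0.35 1;0 0 0 0 0 -0.35 1;0 0 0 0.7 -0.127 -0.35 1;0 0 0 0.7 -0.127 -0.35 1;0 0 0 0.7 -0.127 -0.35 1;0 0 0 0.7 -0.127 -0.35 1;0 0 0 0.7 -0.127 -0.35 1"
}}

```text
time: 8.72
eef_pos: [0.5486, 0.2065, 0.0544]
tcp_rot: [0.54, 0.841, 0.0, 0.0]
contact_force: [0.8, -0.7, -0.3]
opening: 0.999
finger_force: 0.0
```

```bash
python3 - <<'E'
from h import *
goto(.548,.207,-.0125,114.5)
c=cam('top')['image'][180:260,180:290];s=cam('scene')['image'][230:350,330:460]
o=np.hstack([cv2.resize(c,(400,291)),cv2.resize(s,(400,369))[:291]]) if 0 else np.zeros((370,800,3),np.uint8)
o[:291,:400]=cv2.resize(c,(400,291));o[:369,400:]=cv2.resize(s,(400,369))
cv2.imwrite('pics/over.png',o[:,:,::-1])
E
```

```text
rows at [0.5486 0.2065 0.0544] total [ 1.000e-04  1.000e-04  2.000e-04  3.900e-03 -1.900e-03  3.343e-01] parts 1
```

View pics/over.png

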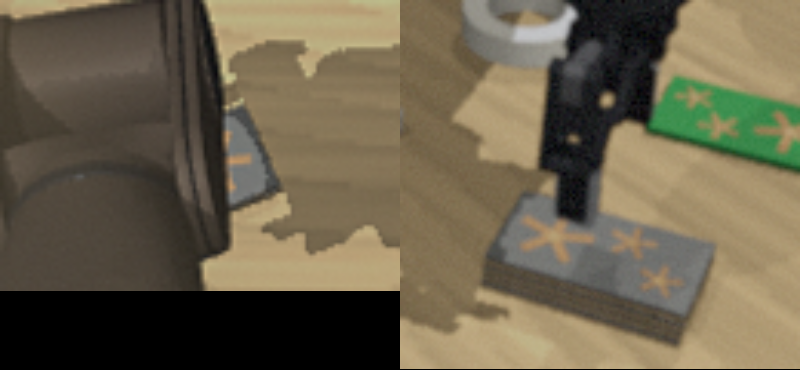

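```bash
python3 - <<'E'
from h import *
s=cam('scene');y=np.array([.91,.415,0]);x=np.array([-.415,.91,0]);e=np.array([.5486,.2065,0])
for z in(.05,.06,.07):print(z,proj(s,[e+.045*y+x*.011+[0,0,z],e+.045*y-x*.011+[0,0,z]]))
def crop(pts): return [(330+(X-400)/400*130,230+Y/369*120) for X,Y in pts]
P=ray(s,crop([(525,195),(714,243),(683,318),(487,263)]),.024);print(P,P.mean(0),[np.linalg.norm(P[i]-P[i-1]) for i in range(4)])
E
```

```text
0.05 [[391.50501857 315.38300212]
 [378.11241634 311.36114937]]
0.06 [[391.92630973 310.48601541]
 [378.43898536 306.48565079]]
0.07 [[392.35363935 305.52184413]
 [378.77019556 301.54389711]]
[[0.54937051 0.15445545 0.024     ]
 [0.5008193  0.24865524 0.024     ]
 [0.55684817 0.27560372 0.024     ]
 [0.60382668 0.18148864 0.024     ]] [0.55271617 0.21505076 0.024     ] [np.float64(0.060796946336372955), np.float64(0.10597557268171003), np.float64(0.06217278449465202), np.float64(0.10518853562067565)]
```

Call:
{"api": "send_rows", "payload": {
  "moves": "0 0 -0.003 0.017 0.01 0.15 1;0 0 -0.003 0.017 0.01 0.15 1;0 0 -0.003 0.017 0.01 0.334 1;0 0 -0.003 0.017 0.01 0.334 1;0 0 -0.003 0.017 0.01 0.334 1"
}}

```text
time: 9.5
eef_pos: [0.5489, 0.2112, -0.0112]
tcp_rot: [0.532, 0.847, 0.0, 0.001]
contact_force: [0.6, 0.1, 0.1]
opening: 0.999
finger_force: 0.0
```

Call:
{"api": "send_rows", "payload": {
  "moves": "0 0 0 0 0 0 -0.1;0 0 0 0 0 0 -0.1;0 0 0 0 0 0 -0.1;0 0 0 0 0 0 -0.1;0 0 0 0 0 0 -0.1;0 0 0 0 0 0 -0.1;0 0 0 0 0 0 -0.1;0 0 0 0 0 0 -0.1",
  "newtons": 60
}}

```text
time: 10.5
eef_pos: [0.5494, 0.2116, -0.0105]
tcp_rot: [0.532, 0.847, 0.001, 0.001]
contact_force: [-0.0, -0.1, 7.1]
opening: 0.691
finger_force: 67.0
```

Call:
{"api": "send_rows", "payload": {
  "moves": "0 0 0 0 0 -0.1 -0.1;0 0 0 0 0 -0.2 -0.1;0 0 0 0 0 -0.4 -0.1;0 0 0 0 0 -0.7 -0.1;0 0 0 0 0 -0.7 -0.1;0 0 0 0 0 -0.7 -0.1;0 0 0 0 0 -0.7 -0.1"
}}

```text
time: 11.38
eef_pos: [0.5464, 0.211, 0.1255]
tcp_rot: [0.532, 0.847, -0.001, -0.001]
contact_force: [0.5, 0.1, -3.3]
opening: 0.688
finger_force: 66.0
```

```bash
python3 - <<'E'
from h import *
s=cam('scene');t=cam('top');cv2.imwrite('pics/scene_lift.png',s['image'][:,:,::-1])
goto(.55,-.197,.13,80)
x,y=proj(s,[.5494,.2116,.15])[0].astype(int)
o=np.zeros((480,800,3),np.uint8);o[:,:640]=cv2.resize(s['image'][y-60:y+60,x-80:x+80],(640,480),interpolation=cv2.INTER_CUBIC);print(x-80,y-60)
cv2.imwrite('pics/lift.png',o[:,:640,::-1])
E
```

```text
rows at [0.5466 0.211  0.1255] total [-6.0000e-04  0.0000e+00  9.9200e-02 -1.8456e+00 -8.6940e-01 -2.1100e-02] parts 1.8455558948145216
320 187
```

View pics/lift.png

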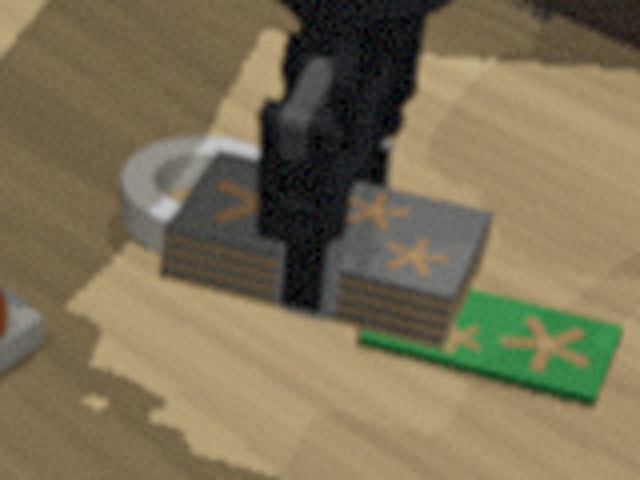

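```bash
python3 - <<'E'
from h import *
import json
s=cam('scene')
f=lambda pts:[(320+X/4,187+Y/4) for X,Y in pts]
e=ctrl.get_state()['eef_pos'];r=R.from_quat(ctrl.get_state()['tcp_rot'])
for nm,z,pts in(('bot',.136,[(163,275),(445,345),(284,304),(330,314)]),('top',.160,[(163,233),(452,295),(492,212),(218,152)])):
    P=ray(s,f(pts),z); Q=r.inv().apply(P-e);print(nm,P.round(4).tolist(),'\n tool',Q.round(4).tolist(),Q[:,:2].mean(0))
E
```

```text
bot [[0.5968, 0.1747, 0.136], [0.5496, 0.2727, 0.136], [0.5755, 0.2175, 0.136], [0.5672, 0.2328, 0.136]] 
 tool [[-0.0544, 0.0292, -0.0104], [0.0544, 0.0291, -0.0103], [-0.0066, 0.0285, -0.0103], [0.0108, 0.0277, -0.0103]] [0.00103403 0.02863861]
top [[0.6022, 0.1792, 0.16], [0.5515, 0.2741, 0.16], [0.499, 0.2494, 0.16], [0.5469, 0.1522, 0.16]] 
 tool [[-0.0527, 0.0359, -0.0344], [0.0549, 0.0313, -0.0343], [0.0553, -0.0267, -0.0341], [-0.053, -0.0257, -0.0342]] [0.00114233 0.00371905]
```

Call:
{"api": "send_rows", "payload": {
  "moves": "0 0 0 -0.2 -0.1 -0.35 -0.1;0 0 0 -0.2 -0.1 -0.35 -0.1;0 0 0.05 -0.5 -0.23 -0.35 -0.1;0 0 0.099 -0.9 -0.42 -0.35 -0.1;0 0 0.099 -0.9 -0.42 -0.35 -0.1;0 0 0.099 -0.9 -0.42 -0.35 -0.1;0 0 0.099 -0.9 -0.42 -0.35 -0.1"
}}

```text
time: 12.4
eef_pos: [0.5499, 0.0125, 0.1965]
tcp_rot: [0.766, 0.643, -0.0, -0.001]
contact_force: [0.5, -0.0, -1.9]
opening: 0.686
finger_force: 66.1
```

```bash
python3 - <<'E'
from h import *
goto(.579,-.205,.195,80)
E
```

```text
rows at [0.5499 0.0125 0.1965] total [-3.0000e-04 -1.0000e-04  1.0000e-04 -1.0457e+00  3.3150e-01  6.4000e-03] parts 1.0456963824597771
```

Call:
{"api": "send_rows", "payload": {
  "moves": "0 0 0 -1 0.33 0 -0.1;0 0 0 -1 0.33 0 -0.1;0 0 0 -1 0.33 0 -0.1;0 0 0 -1 0.33 0 -0.1;0 0 0 -1 0.33 0 -0.1"
}}

```text
time: 13.02
eef_pos: [0.5807, -0.1963, 0.1967]
tcp_rot: [0.766, 0.643, -0.0, -0.001]
contact_force: [-0.2, -0.4, -1.9]
opening: 0.689
finger_force: 66.1
```

```bash
python3 - <<'E'
from h import *
s=cam('scene');t=cam('top');goto(.579,-.2,.1,80)
o=np.zeros((560,800,3),np.uint8)
o[:,:560]=cv2.resize(s['image'][115:255,190:330],(560,560),interpolation=cv2.INTER_CUBIC)
o[:240,560:]=cv2.resize(t['image'][170:250,355:435],(240,240),interpolation=cv2.INTER_CUBIC)
a=cv2.imread('pics/scene0.png')[:,:,::-1][185:245,205:265]
o[300:540,560:]=cv2.resize(a,(240,240),interpolation=cv2.INTER_CUBIC)
cv2.imwrite('pics/overcase.png',o[:,:,::-1])
E
```

```text
rows at [ 0.5806 -0.1942  0.1969] total [-2.000e-04 -2.000e-04  4.000e-04 -3.060e-02 -2.300e-03  4.843e-01] parts 1
```

View pics/overcase.png

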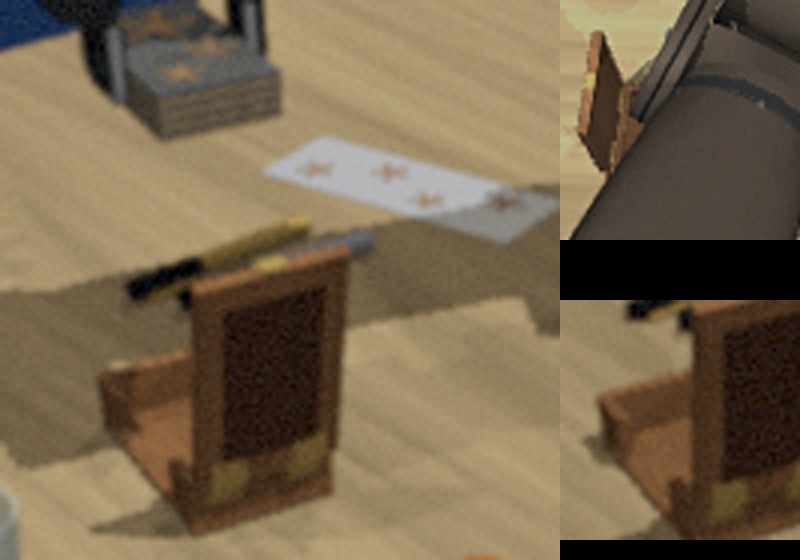

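```bash
python3 - <<'E'
from h import *
np.set_printoptions(precision=4,suppress=True)
s=cam('scene');f=lambda pts:[(190+(X+.5)/4-.5,115+(Y+.5)/4-.5) for X,Y in pts]
e=ctrl.get_state()['eef_pos'];r=R.from_quat(ctrl.get_state()['tcp_rot'])
print('pile bot',r.inv().apply(ray(s,f([(163,137),(280,115)]),e[2]+.0105)-e))
print('pile top',r.inv().apply(ray(s,f([(163,98),(280,71)]),e[2]+.0345)-e))
P=ray(s,f([(197,535),(333,492),(103,425)]),0);print('case z0',P,np.linalg.norm(P[0]-P[1]),np.linalg.norm(P[0]-P[2]))
Q=ray(s,f([(100,377)]),.033);print('rim plain +x',Q)
u=P[0]-P[1];print('yaw from end',np.degrees(np.arctan2(u[1],u[0]))+90,'long',np.degrees(np.arctan2(*(P[0]-P[2])[[1,0]])))
a=np.radians(80);x=np.array([np.cos(a),np.sin(a),0]);y=np.array([np.sin(a),-np.cos(a),0])
print('ctr from hinge end',(P[0]+P[1])/2-.0645*x,' from plain rim',Q-y*.039+.0645*x,' from plain bot',P[2]-y*.039+.0645*x)
# lid top corners
print('camera pos',s['extrinsics'][:3,3])
E
```

```text
pile bot [[ 0.0472  0.0284 -0.0105]
 [ 0.0518 -0.0278 -0.0104]]
pile top [[ 0.06    0.0307 -0.0345]
 [ 0.0582 -0.0269 -0.0344]]
case z0 [[ 0.6302 -0.1394  0.    ]
 [ 0.5554 -0.1269  0.    ]
 [ 0.6119 -0.2629  0.    ]] 0.07584423957327342 0.12482154605944676
rim plain +x [[ 0.6125 -0.2572  0.033 ]]
yaw from end 80.4639103098148 long 81.59234340325757
ctr from hinge end [ 0.5816 -0.1967  0.    ]  from plain rim [[ 0.5853 -0.187   0.033 ]]  from plain bot [ 0.5847 -0.1926  0.    ]
camera pos [1.0539 0.6341 0.5962]
```

```bash
python3 - <<'E'
from h import *
goto(.582,-.189,.195,80.3,15);goto(.582,-.189,.055,80.3,15)
E
```

```text
rows at [ 0.5806 -0.1939  0.197 ] total [-0.0001  0.0415 -0.0004  0.0251  0.0025  0.0101] parts 1
rows at [ 0.5806 -0.1939  0.197 ] total [-1.000e-04  4.150e-02 -4.000e-04  2.430e-02  3.300e-03  7.101e-01] parts 1
```

Call:
{"api": "send_rows", "payload": {
  "moves": "0 0.0415 0 0.025 0.003 0.01 -0.1;0 0.0415 0 0.025 0.003 0.01 -0.1;0 0.0415 0 0.025 0.003 0.3 -0.1;0 0.0415 0 0.025 0.003 0.55 -0.1;0 0.0415 0 0.025 0.003 0.71 -0.1;0 0.0415 0 0.025 0.003 0.71 -0.1;0 0.0415 0 0.025 0.003 0.71 -0.1"
}}

```text
time: 14.05
eef_pos: [0.5835, -0.1905, 0.0574]
tcp_rot: [0.759, 0.638, 0.1, -0.082]
contact_force: [-0.0, -0.8, -0.7]
opening: 0.689
finger_force: 66.1
```

```bash
python3 - <<'E'
from h import *
s=cam('scene','scene_tilt.png');print(ctrl.get_state()['contact_force'])
goto(.582,-.189,.015,80.3,15)
# lid top edge check vs start image: mean abs diff in lid region
a=cv2.imread('pics/scene0.png')[:,:,::-1];print(np.abs(a.astype(int)-s['image'])[175:250,238:276].mean())
E
```

```text
[ 0.67361628 -0.48003484 -1.9147201 ]
rows at [ 0.5839 -0.1911  0.0581] total [ 0.0008  0.0004 -0.0003 -0.0469 -0.0122  0.2104] parts 1
8.95345029239766
```

Call:
{"api": "send_rows", "payload": {
  "moves": "0 0 0 -0.02 -0.01 0.09 -0.1;0 0 0 -0.02 -0.01 0.09 -0.1;0 0 0 -0.02 -0.01 0.09 -0.1"
}}

```text
time: 14.48
eef_pos: [0.5803, -0.1899, 0.0373]
tcp_rot: [0.759, 0.638, 0.099, -0.084]
contact_force: [-0.5, -0.4, -0.2]
opening: 0.692
finger_force: 66.3
```

Call:
{"api": "send_rows", "payload": {
  "moves": "0 0 0 -0.013 0 0.05 -0.1;0 0 0 -0.013 0 0.05 -0.1;0 0 0 -0.013 0 0.05 -0.1"
}}

```text
time: 14.85
eef_pos: [0.5817, -0.1888, 0.0288]
tcp_rot: [0.759, 0.637, 0.101, -0.084]
contact_force: [-0.6, 3.9, 6.9]
opening: 0.687
finger_force: 68.0
```

Call:
{"api": "send_rows", "payload": {
  "moves": "0 0 0 0.012 0 0.003 -0.1;0 0 0 0.012 0 0.003 -0.1;0 0 0 0.012 0 0.003 -0.1"
}}

```text
time: 15.22
eef_pos: [0.5818, -0.1884, 0.0286]
tcp_rot: [0.759, 0.638, 0.1, -0.082]
contact_force: [-0.4, -0.7, 5.7]
opening: 0.69
finger_force: 68.0
```

```bash
python3 - <<'E'
from h import *
st=ctrl.get_state();r=R.from_quat(st['tcp_rot']);print(r.inv().apply(st['contact_force']),r.inv().apply(st['wrist_torque']),st['eef_pos'])
E
```

```text
[ 0.76752043 -0.22160358 -5.73249615] [ 0.39684432 -0.39619302  0.06371998] [ 0.58181611 -0.18843321  0.0286495 ]
```

Call:
{"api": "send_rows", "payload": {
  "moves": "0 0 0 0 0 -0.05 -0.1;0 0 0 0 0 -0.05 -0.1;0 0 0 0 0.014 -0.05 -0.1;0 0 0 0 0.014 -0.05 -0.1"
}}

```text
time: 15.72
eef_pos: [0.583, -0.1901, 0.0359]
tcp_rot: [0.759, 0.638, 0.099, -0.084]
contact_force: [0.0, 0.6, -2.2]
opening: 0.694
finger_force: 67.0
```

```bash
python3 - <<'E'
from h import *
st=ctrl.get_state();r=R.from_quat(st['tcp_rot']);print(r.inv().apply(st['contact_force']),r.inv().apply(st['wrist_torque']),st['eef_pos'])
s=cam('scene','t2.png')['image']
# pile end face: grey low-saturation pixels seen near case in scene, vs the earlier (tilt) picture
p=proj(ctrl.read_camera('scene'),[st['eef_pos']+[0,0,.02]]);print(p)
goto(.585,-.186,.0386,80.3,15)
E
```

```text
[-0.0096326  -0.05773467  2.26457831] [ 0.01004889 -0.19239586 -0.03018673] [ 0.58300871 -0.19009063  0.03591688]
[[242.44565379 207.03374912]]
rows at [ 0.5829 -0.1901  0.036 ] total [ 0.      0.0001 -0.0007  0.0245  0.0066 -0.007 ] parts 1
```

Call:
{"api": "send_rows", "payload": {
  "moves": "0 0 0 0.005 0.008 0.015 -0.1;0 0 0 0.001 0.008 0.03 -0.1;0 0 0 0.001 0.008 0.03 -0.1;0 0 0 0.001 0.008 0.03 -0.1"
}}

```text
time: 16.32
eef_pos: [0.585, -0.1889, 0.0307]
tcp_rot: [0.759, 0.638, 0.1, -0.084]
contact_force: [-0.4, -0.2, -2.6]
opening: 0.692
finger_force: 67.0
```

```bash
cat > f.py <<'E'
from h import *
st=ctrl.get_state();r=R.from_quat(st['tcp_rot']);F=r.inv().apply(st['contact_force']-np.array([0,0,-2.]));T=r.inv().apply(st['wrist_torque'])-[0,-.19,0]
print('F',F.round(2),'T',T.round(3),st['eef_pos'].round(4),'tool z/x world',r.as_matrix()[:,0].round(3))
E
python3 f.py
```

```text
F [-0.38 -0.35  0.48] T [-0.03   0.029  0.009] [ 0.585  -0.1889  0.0307] tool z/x world [0.167 0.952 0.258]
```

Free at 0.0307 now; go on down.

Call:
{"api": "send_rows", "payload": {
  "moves": "0 0 0 -0.005 0 0.025 -0.1;0 0 0 -0.005 0 0.025 -0.1;0 0 0 -0.005 0 0.025 -0.1"
}}

```text
time: 16.7
eef_pos: [0.5854, -0.1887, 0.0258]
tcp_rot: [0.759, 0.638, 0.1, -0.083]
contact_force: [1.5, -0.3, -2.6]
opening: 0.687
finger_force: 66.9
```

```bash
python3 f.py
```

```text
F [-0.15  1.54  0.57] T [-0.301  0.003 -0.107] [ 0.5854 -0.1887  0.0258] tool z/x world [0.167 0.952 0.258]
```

Call:
{"api": "send_rows", "payload": {
  "moves": "0 0 0 0 0.006 0.01 -0.1;0 0 0 -0.005 0.006 0.03 -0.1;0 0 0 -0.005 0.006 0.03 -0.1;0 0 0 -0.005 0.006 0.03 -0.1"
}}

```text
time: 17.2
eef_pos: [0.586, -0.188, 0.0193]
tcp_rot: [0.759, 0.638, 0.099, -0.084]
contact_force: [-0.4, 0.5, -1.9]
opening: 0.69
finger_force: 67.0
```

```bash
python3 f.py
```

```text
F [ 0.39 -0.49  0.02] T [ 0.06   0.007 -0.039] [ 0.586  -0.188   0.0193] tool z/x world [0.167 0.952 0.258]
```

Call:
{"api": "send_rows", "payload": {
  "moves": "0 0 0 -0.006 0 0.024 -0.1;0 0 0 -0.006 0 0.024 -0.1;0 0 0 -0.006 0 0.024 -0.1"
}}

```text
time: 17.58
eef_pos: [0.586, -0.1881, 0.0147]
tcp_rot: [0.759, 0.638, 0.099, -0.084]
contact_force: [-3.4, 0.2, 0.8]
opening: 0.685
finger_force: 67.3
```

```bash
python3 f.py
```

```text
F [ 0.34 -3.4  -2.82] T [ 0.757  0.219 -0.109] [ 0.586  -0.1881  0.0147] tool z/x world [0.166 0.952 0.258]
```

Call:
{"api": "send_rows", "payload": {
  "moves": "0 0 0 0 -0.005 0 -0.1;0 0 0 -0.004 -0.005 0.015 -0.1;0 0 0 -0.004 -0.005 0.015 -0.1"
}}

```text
time: 17.95
eef_pos: [0.5861, -0.1883, 0.0131]
tcp_rot: [0.759, 0.638, 0.1, -0.083]
contact_force: [-4.1, -0.8, 7.4]
opening: 0.688
finger_force: 68.0
```

```bash
python3 f.py
```

```text
F [ 0.98 -3.88 -9.5 ] T [ 0.8    0.602 -0.109] [ 0.5861 -0.1883  0.0131] tool z/x world [0.167 0.952 0.258]
```

Call:
{"api": "send_rows", "payload": {
  "moves": "0 0 0 0 0 -0.015 -0.1;0 0 0 -0.02 0 -0.02 -0.1;0 0 0 -0.02 0 -0.02 -0.1;0 0 0 -0.02 0 -0.02 -0.1"
}}

```text
time: 18.45
eef_pos: [0.585, -0.1918, 0.0142]
tcp_rot: [0.759, 0.638, 0.1, -0.084]
contact_force: [1.0, 4.7, 0.1]
opening: 0.69
finger_force: 66.9
```

```bash
python3 f.py
```

```text
F [ 5.19  0.2  -0.77] T [-0.191  0.828 -0.166] [ 0.585  -0.1918  0.0142] tool z/x world [0.167 0.951 0.259]
```

Call:
{"api": "send_rows", "payload": {
  "moves": "0 0 0 0.005 0 0.001 -0.1;0 0 0 0.002 0 0.015 -0.1;0 0 0 0.002 0 0.015 -0.1;0 0 0 0.002 0 0.015 -0.1"
}}

```text
time: 18.95
eef_pos: [0.5851, -0.1915, 0.0125]
tcp_rot: [0.759, 0.638, 0.1, -0.084]
contact_force: [-0.6, 4.9, 4.7]
opening: 0.686
finger_force: 67.6
```

```bash
python3 f.py
```

```text
F [ 6.32 -1.4  -5.28] T [ 0.126  0.584 -0.068] [ 0.5851 -0.1915  0.0125] tool z/x world [0.167 0.952 0.258]
```

```bash
python3 -c "
from h import *
goto(.5848,-.192,.0055,80.3,10);goto(.5848,-.193,.001,80.3,5);goto(.5848,-.194,-.004,80.3,0)"
```

```text
rows at [ 0.5851 -0.1915  0.0125] total [ 0.0002 -0.0138 -0.0006 -0.0119 -0.0012  0.0333] parts 1
rows at [ 0.5851 -0.1915  0.0125] total [ 0.0002 -0.0277 -0.0007 -0.0225 -0.0004  0.0537] parts 1
rows at [ 0.5851 -0.1915  0.0125] total [ 0.0001 -0.0416 -0.0007 -0.0337  0.0005  0.0766] parts 1
```

Call:
{"api": "send_rows", "payload": {
  "moves": "0 -0.007 0 -0.006 0 0.016 -0.1;0 -0.0138 0 -0.012 0 0.033 -0.1;0 -0.0138 0 -0.012 0 0.033 -0.1;0 -0.0138 0 -0.012 0 0.033 -0.1"
}}

```text
time: 19.45
eef_pos: [0.5853, -0.1933, 0.006]
tcp_rot: [0.763, 0.641, 0.066, -0.055]
contact_force: [-1.1, 2.8, 7.4]
opening: 0.691
finger_force: 67.9
```

```bash
python3 f.py
```

```text
F [ 4.16 -1.57 -8.83] T [ 0.251  0.116 -0.085] [ 0.5853 -0.1933  0.006 ] tool z/x world [0.169 0.971 0.171]
```

Call:
{"api": "send_rows", "payload": {
  "moves": "0 -0.007 0 -0.002 0 0.01 -0.1;0 -0.0139 0 -0.004 0 0.021 -0.1;0 -0.0139 0 -0.004 0 0.021 -0.1;0 -0.0139 0 -0.004 0 0.021 -0.1"
}}

```text
time: 19.95
eef_pos: [0.5842, -0.1926, -0.0004]
tcp_rot: [0.765, 0.642, 0.033, -0.028]
contact_force: [-1.0, -0.1, -1.0]
opening: 0.691
finger_force: 66.8
```

```bash
python3 f.py
```

```text
F [-0.16 -0.95 -0.98] T [-0.012  0.152  0.011] [ 5.842e-01 -1.926e-01 -4.000e-04] tool z/x world [0.172 0.981 0.087]
```

```bash
python3 -c "
from h import *
goto(.5845,-.1935,-.004,80.3,0)"
```

```text
rows at [ 5.842e-01 -1.926e-01 -4.000e-04] total [-0.0001 -0.0139 -0.0007 -0.0058  0.0024  0.0178] parts 1
```

Call:
{"api": "send_rows", "payload": {
  "moves": "0 -0.007 0 -0.002 0 0.01 -0.1;0 -0.0139 0 -0.005 0 0.017 -0.1;0 -0.0139 0 -0.005 0 0.017 -0.1;0 -0.0139 0 -0.005 0 0.017 -0.1"
}}

```text
time: 20.45
eef_pos: [0.5854, -0.1946, -0.0011]
tcp_rot: [0.766, 0.643, -0.0, 0.001]
contact_force: [-2.6, -0.8, 6.3]
opening: 0.687
finger_force: 68.0
```

```bash
python3 f.py
```

```text
F [-1.23 -2.43 -8.33] T [ 0.395  0.307 -0.187] [ 0.5854 -0.1946 -0.0011] tool z/x world [ 0.173  0.985 -0.002]
```

Call:
{"api": "send_rows", "payload": {
  "moves": "0 0.008 0 0 -0.003 0 -0.1;0 0.008 0 0 -0.003 0.012 -0.1;0 0.008 0 0 -0.003 0.012 -0.1"
}}

```text
time: 20.82
eef_pos: [0.5845, -0.1945, -0.0039]
tcp_rot: [0.766, 0.643, 0.019, -0.015]
contact_force: [-4.6, -2.4, 6.2]
opening: 0.691
finger_force: 68.1
```

```bash
python3 f.py
```

```text
F [-2.77 -4.12 -8.36] T [ 0.355  0.241 -0.145] [ 0.5845 -0.1945 -0.0039] tool z/x world [0.173 0.984 0.048]
```

Call:
{"api": "send_rows", "payload": {
  "moves": "0 0 0 0 0 0 0.6;0 0 0 0 0 0 0.6;0 0 0 0 0 0 0.8;0 0 0 0 0 0 1;0 0 0 0 0 0 1;0 0 0 0 0 0 1"
}}

```text
time: 21.58
eef_pos: [0.5839, -0.1929, -0.0056]
tcp_rot: [0.765, 0.643, 0.019, -0.016]
contact_force: [-0.2, -0.6, 0.4]
opening: 1.002
finger_force: 0.0
```

Call:
{"api": "send_rows", "payload": {
  "moves": "0 -0.008 0 0 0 -0.2 1;0 -0.008 0 0 0 -0.4 1;0 -0.008 0 0 0 -0.9 1;0 -0.008 0 0 0 -0.9 1;0 -0.008 0 0 0 -0.9 1;0 -0.008 0 0 0 -0.9 1"
}}

```text
time: 22.32
eef_pos: [0.5818, -0.2013, 0.1732]
tcp_rot: [0.766, 0.643, -0.001, -0.001]
contact_force: [-0.8, -0.1, 0.1]
opening: 1.002
finger_force: 0.0
```

```bash
python3 - <<'E'
from h import *
import f
s=cam('scene','s_in.png')
a=cv2.imread('pics/scene0.png')[:,:,::-1]
im=s['image']
np.set_printoptions(linewidth=250)
# case interior region: print value & saturation classes: grey(low sat)=G, brown=B
h=cv2.cvtColor(cv2.GaussianBlur(im,(3,3),0),cv2.COLOR_RGB2HSV)
for v in range(200,252,2): print(v,''.join('G' if (h[v,u,1]<60) else ('b' if h[v,u,2]<110 else '.') for u in range(205,285)))
E
```

```text
F [-0.25 -0.82 -2.12] T [0.01  0.166 0.018] [ 0.5818 -0.2013  0.1732] tool z/x world [ 0.173  0.985 -0.   ]
200 ...............bbbbbbbbbbbbbbbbbbbbbbbbbbbbbbbbbbbbbbbbbbbbbbbbbbbbbbbb.........
202 ...................bbbbbb.b.....bbbbbbbbbbbbbbbbbbbbbbbbbbbbbbbbbbbbbbb.........
204 ................................bbbbbbbbbbbbbbbbbbbbbbbbbbbbbbbbbbbbbb..........
206 ...........................bGGGGbbbbbbbbbbbbbbbbbbbbbbbbbbbbbbbbbbbbbb..........
208 ....................bGGGGGGGGGG..bbbbbbbbbbbbbbbbbbbbbbbbbbbbbbbbbbbbb..........
210 ...............bGGGGGGGGGGGGGG...bbbbbbbbbbbbbbbbbbbbbbbbbbbbbbbbbbbbb..........
212 .........bbb....GGGGGGGG.........bbbbbbbbbbbbbbbbbbbbbbbbbbbbbbbbbbbbb..........
214 ..........bbbb..bbGGGGGGGGGG.....bbbbbbbbbbbbbbbbbbbbbbbbbbbbbbbbbbbbb..........
216 ...........bbbbbbbbGGGGGGGG...GGGbbbbbbbbbbbbbbbbbbbbbbbbbbbbbbbbbbbbb..........
218 ..........bbbbbbbbbbGGGGGGGGGGGGGbbbbbbbbbbbbbbbbbbbbbbbbbbbbbbbbbbbbb..........
220 ..........bbbbbbbbbbbGGGGGGGGGGGGbbbbbbbbbbbbbbbbbbbbbbbbbbbbbbbbbbbbb..........
222 ..........bbbbbbbbbbbbbGGGGGGGGGGbbbbbbbbbbbbbbbbbbbb
[... 517 characters left out ...]
bbbbbbbb............
236 ........................bbbbbbbbbbbbbbbbbbbbbbbbbbbbbbbbbbbbbbbbbbbb............
238 .........................bbbbbbbbbbbbbbbbbbbbbbbbbbbbbbbbbbbbbbbbbb.............
240 .........................bbbbbbbbbbbbbbbbbbbbbbbbbbbbbbbbbbbb...................
242 .......................bbbbbbbbbbbbbbbbbbbbbbbbbbbbbbbb.........................
244 .....................bbbbbbbbbbbbbbbbbbbbbbbbbb.................................
246 .......................bbbbbbbbbbbbbbbbbbb......................................
248 ........................bbbbbb..bb..............................................
250 ................................................................................
```

```bash
python3 - <<'E'
from h import *
s=cam('scene')
a=np.radians(80.3);x=np.array([np.cos(a),np.sin(a),0]);y=np.array([np.sin(a),-np.cos(a),0])
for C in([.5845,-.194,0],[.583,-.192,0]):
  for z in(.024,.03,.038): print(C,z,proj(s,[C-.055*x+.03*y+[0,0,z],C-.055*x-.03*y+[0,0,z],C+.0*x+.03*y+[0,0,z]]).round(1).tolist())
  print('rim outer plain +y',proj(s,[C-.0645*x+.039*y+[0,0,.033]]).round(1).tolist(),'seen (214.6,209)')
goto(.585,-.2,.24,80.3)
E
```

```text
[0.5845, -0.194, 0] 0.024 [[219.2, 212.0], [245.0, 204.9], [228.8, 223.6]]
[0.5845, -0.194, 0] 0.03 [[218.9, 209.6], [244.8, 202.5], [228.5, 221.2]]
[0.5845, -0.194, 0] 0.038 [[218.4, 206.4], [244.5, 199.3], [228.1, 217.8]]
rim outer plain +y [[213.1, 207.6]] seen (214.6,209)
[0.583, -0.192, 0] 0.024 [[220.3, 212.2], [246.1, 205.0], [230.0, 223.8]]
[0.583, -0.192, 0] 0.03 [[220.0, 209.7], [245.9, 202.6], [229.6, 221.3]]
[0.583, -0.192, 0] 0.038 [[219.5, 206.5], [245.5, 199.4], [229.2, 218.0]]
rim outer plain +y [[214.2, 207.7]] seen (214.6,209)
rows at [ 0.5812 -0.201   0.1718] total [-6.000e-04 -1.000e-04 -7.000e-04  8.600e-03  1.640e-02 -3.408e-01] parts 1
```

Call:
{"api": "send_rows", "payload": {
  "moves": "0 0 0 0 0 -0.37 -1;0 0 0 0 0 -0.37 -1;0 0 0 0.02 0 -0.37 -1;0 0 0 0.65 0 -0.37 -1;0 0 0 0.65 0 -0.37 -1;0 0 0 0.65 0 -0.37 -1;0 0 0 0.65 0 -0.37 -1"
}}

```text
time: 23.3
eef_pos: [0.604, -0.0732, 0.2457]
tcp_rot: [0.765, 0.644, -0.001, -0.001]
contact_force: [-0.6, 0.5, -0.3]
opening: 0.002
finger_force: 0.0
```

Call:
{"api": "send_rows", "payload": {
  "moves": "0 0 0 0 0 0.3 -1;0 0 0 0 0 0.545 -1;0 0 0 0 0 0.545 -1;0 0 0 0 0 0.545 -1"
}}

```text
time: 23.8
eef_pos: [0.6057, -0.075, 0.1407]
tcp_rot: [0.766, 0.643, 0.0, 0.001]
contact_force: [0.1, -0.5, 1.2]
opening: -0.002
finger_force: 0.0
```

```bash
python3 - <<'E'
from h import *
st=ctrl.get_state();e=st['eef_pos'];C=np.array([.5845,-.194,0]);a=np.radians(80.3)
d=e-C;print('case x',d[0]*np.cos(a)+d[1]*np.sin(a),'y',d[0]*np.sin(a)-d[1]*np.cos(a),'z',e[2],st['contact_force'],st['opening'])
E
```

```text
case x 0.12085846807062474 y 0.0008631649464215171 z 0.14069910129280966 [ 0.14702001 -0.52197208  1.17641649] -0.0024249914465516234
```

Call:
{"api": "send_rows", "payload": {
  "moves": "0 0 0 -0.15 0 0 -1;0 0 0 -0.28 0 0 -1;0 0 0 -0.37 0 0.02 -1;0 0 0 -0.465 0 0.05 -1;0 0 0 -0.55 0 0.1 -1;0 0 0 -0.62 0 0.16 -1;0 0 0 -0.68 0 0.24 -1;0 0 0 -0.73 0 0.32 -1;0 0 0 -0.76 0 0.4 -1;0 0 0 -0.76 0 0.4 -1"
}}

```text
time: 25.05
eef_pos: [0.577, -0.2228, 0.0566]
tcp_rot: [0.766, 0.643, -0.001, -0.002]
contact_force: [0.1, 0.1, 0.7]
opening: 0.001
finger_force: 0.0
```

Call:
{"api": "send_rows", "payload": {
  "moves": "0 0 0 0 0 0.04 -1;0 0 0 0 0 0.06 -1;0 0 0 0 0 0.06 -1"
}}

```text
time: 25.42
eef_pos: [0.5785, -0.2231, 0.0471]
tcp_rot: [0.766, 0.643, -0.0, 0.0]
contact_force: [0.4, 0.6, 0.3]
opening: 0.001
finger_force: 0.0
```

Call:
{"api": "send_rows", "payload": {
  "moves": "0 0 0 0 0 0.02 -1;0 0 0 0 0 0.02 -1;0 0 0 0 0 0.02 -1"
}}

```text
time: 25.8
eef_pos: [0.5785, -0.2234, 0.0432]
tcp_rot: [0.766, 0.643, -0.0, 0.0]
contact_force: [0.4, -0.4, -0.2]
opening: 0.0
finger_force: 0.0
```

Call:
{"api": "send_rows", "payload": {
  "moves": "0 0 0 0 0 0.02 -1;0 0 0 0 0 0.02 -1;0 0 0 0 0 0.02 -1"
}}

```text
time: 26.18
eef_pos: [0.5784, -0.2234, 0.039]
tcp_rot: [0.766, 0.643, -0.0, -0.0]
contact_force: [0.1, -0.1, -0.3]
opening: -0.001
finger_force: 0.0
```

Call:
{"api": "send_rows", "payload": {
  "moves": "0 0 0 0 0 0.015 -1;0 0 0 0 0 0.015 -1;0 0 0 0 0 0.015 -1"
}}

```text
time: 26.55
eef_pos: [0.5785, -0.2234, 0.0361]
tcp_rot: [0.766, 0.643, -0.0, 0.0]
contact_force: [1.2, 0.1, -0.3]
opening: -0.004
finger_force: 0.0
```

Check where the lid is.

```bash
python3 - <<'E'
from h import *
s=cam('scene','lid1.png');a=cv2.imread('pics/s_in.png')[:,:,::-1]
im=s['image'];h=cv2.cvtColor(cv2.GaussianBlur(im,(3,3),0),cv2.COLOR_RGB2HSV)
for v in range(170,252,3): print(v,''.join('K' if h[v,u,2]<45 else 'G' if (h[v,u,1]<60) else ('b' if h[v,u,2]<110 and h[v,u,1]>100 else '.') for u in range(205,300)))
E
```

```text
170 ..GGGGGGGG....KKKKKKKKKKKKKKKKKKKKKKKKKK...KKKKKKKKKK.b....................................GGGG
173 GGGGKGGGGG.......KKKKKKKKKKKKKKKKKKKKKKG.KKKKKKKKKKK.bbbbbbbbb.........GGGGGGG.............b...
176 .GKKKKKKGGG.........KKKKKKKKKKKKKKKKKKKKKKKKKKKKKKKbbbbbb.....GGGGGGGGGGGGGGGG.................
179 .....KKKKKK...........KKKKKKKKKKKKKKKKKKKKKKKKKKK....GGGGGGGGGGGGGGGGGG......bbb...............
182 ........GKKKKKK.......KKKKKKKKKKKKKKKKKKKKKKKKKKGGGGGGGGGGGGGG..........b......................
185 ............KKKKKKKKKKKKKKKKKKKKKKKKKKKKKKKKKKKKKGGGG......bb...................b..............
188 ...............KKKKKKKKKKKKKKKKKKKKKKKKKKKGGGGGG...bb.........................b................
191 ..........bbbbb....KKG..KKKKKKGGKGGGGKGGGG................................................bbbb.
194 .........................KKKKGGGGGGGGGbbbb.....................................................
197 .......................b.KKKKGGGGGGGGG.bbbbb............................................bb.....
200 ..............bbbbbbbbbbbKKKKGGGGGGGGGKbbb.............................................b....bb.

[... 999 characters left out ...]

233 ....................bbbbbbbbbbbbbbbbb.........bbbbbbbbbbbb....bbbbbb...........................
236 ....................bbbbbbbbbbbbbbbbb........bbbbbbbbbbbbbbbbbbbbbbb...........................
239 ........................bbbbbbbbbbbbb......bbbbbbbbbbbbbbbbbbbb................................
242 ...........................bbbbbbbbbbbbbbbbbbbbbbbbbbbb........................................
245 .............................bbbbbbbbbbbbbbbb..................................................
248 ................................bb.............................................................
251 ...............................................................................................
```

Call:
{"api": "send_rows", "payload": {
  "moves": "0 0 0 0 0 0.01 -1;0 0 0 0 0 0.01 -1;0 0 0 0 0 0.02 -1;0 0 0 0 0 0.02 -1"
}}

```text
time: 27.1
eef_pos: [0.5785, -0.2234, 0.0321]
tcp_rot: [0.766, 0.643, -0.0, 0.0]
contact_force: [0.6, -0.6, -0.7]
opening: -0.001
finger_force: 0.2
```

Call:
{"api": "send_rows", "payload": {
  "moves": "0 0 0 0 0 0.01 -1;0 0 0 0 0 0.01 -1;0 0 0 0 0 0.01 -1"
}}

```text
time: 27.48
eef_pos: [0.5787, -0.2235, 0.0319]
tcp_rot: [0.766, 0.643, -0.0, -0.0]
contact_force: [-3.6, 2.4, 7.9]
opening: 0.001
finger_force: 4.1
```

Call:
{"api": "send_rows", "payload": {
  "moves": "0 0 0 0 0 0.01 -1;0 0 0 0 0 0.01 -1;0 0 0 0 0 0.01 -1"
}}

```text
time: 27.85
eef_pos: [0.5788, -0.2235, 0.0318]
tcp_rot: [0.766, 0.643, -0.001, -0.0]
contact_force: [-6.3, 2.9, 16.3]
opening: 0.003
finger_force: 8.1
```

Call:
{"api": "send_rows", "payload": {
  "moves": "0 0 0 0 0 -0.1 -1;0 0 0 0 0 -0.4 -1;0 0 0 -0.5 0 -0.8 -1;0 0 0 -0.9 0 -0.8 -1;0 0 0 -0.9 0 -0.8 -1;0 0 0 -0.9 0 -0.8 -1;0 0 0 -0.9 0 -0.8 -1"
}}

```text
time: 28.72
eef_pos: [0.5473, -0.401, 0.1883]
tcp_rot: [0.766, 0.643, 0.0, 0.0]
contact_force: [-0.5, 0.3, -0.5]
opening: -0.003
finger_force: 0.0
```

```bash
python3 - <<'E'
from h import *
s=cam('scene','end_s.png');t=cam('top','end_t.png');print(ctrl.get_state()['contact_force'],ctrl.get_state()['time'])
h=cv2.cvtColor(cv2.GaussianBlur(s['image'],(3,3),0),cv2.COLOR_RGB2HSV)
for v in range(194,252,3): print(v,''.join('K' if h[v,u,2]<45 else 'G' if (h[v,u,1]<60) else ('b' if h[v,u,2]<110 and h[v,u,1]>100 else '.') for u in range(205,300)))
a=np.radians(80.3);x=np.array([np.cos(a),np.sin(a),0]);y=np.array([np.sin(a),-np.cos(a),0]);C=np.array([.583,-.192,0])
for z in(.0415,.05):print(proj(s,[C-.0645*x+.039*y+[0,0,z],C-.0645*x-.039*y+[0,0,z]]).round(1).tolist())
# other things: difference scene vs start around punch, tape, jars
b=cv2.imread('pics/scene0.png')[:,:,::-1].astype(int)
for n,(u,v) in dict(punch=(311,268),tape=(370,237),jar1=(275,335),dish=(228,305),jar2=(180,258),brush=(515,360)).items(): print(n,np.abs(b-s['image'])[v-15:v+15,u-20:u+20].mean().round(1))
E
```

```text
[ 0.41676585  1.72013017 -0.40359801] 28.825
194 .......................................................................................b...b...
197 ...............................................................................................
200 .....................................bb........................................................
203 ..........................bbbbbbbbbbbbbbbbb....................................................
206 ..................bbbbbbbbbbbbbbbbbbbbbbbbbbbb.................................................
209 ..........bbb......bbbbbbbbbbbbbbbbbbbbbbbbbbbbbb..............................................
212 ..........bbbbb.......bbbbbbbbbbbbbbbbbbbbbbbbbbbbbb...........................................
215 ...........bbbbbbb......bbbbbbbbbbbbbbbbbbbbbbbbbbbbbb.........................................
218 ..........bbbbbbbbbb........bbbbbbbbbbbbbbbbbbbbbbbbbbbbb......................................
221 ..........bbbbbbbbb.bbb.......bbbbbbbbbbbbbbbbbbbbbb...........................................
224 ...........bbbbbbbbb...bb........bbbbbbbbbbbb......
[... 366 characters left out ...]
.b...bbbbbbbbbbbbbbbb..bb...bbbbbbbbbbbbbbbbbbbbbbb...........................
239 ........................bbbbbbbbbbbbbb....bbbbbbbbbbbbbbbbbbbbbb...............................
242 ........................bb.bbbbbbbbbbbbbbbbbbbbbbbbbbbb........................................
245 ..........................bbbbbbbbbbbbbbbbbbb..................................................
248 ................................bbb............................................................
251 ...............................................................................................
[[213.7, 204.3], [247.5, 195.2]]
[[213.2, 200.8], [247.1, 191.8]]
punch 3.9
tape 2.5
jar1 3.8
dish 4.8
jar2 3.0
brush 2.5
```

```bash
python3 -c "
from plant import ctrl
print(ctrl.sign_off())"
```

```text
the job is handed in; nothing more can be done
None
```

I tipped the pile into the case low end first, shut the lid and handed the job in at about 29 s; the camera and force readings suggest the blocks lie flat, the lid is down and the punch, tape, jars, dish and brush haven't moved, but the hand-in gave no verdict and I didn't check the markers.

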